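Slide the vial carrier home on the shaker and close its catch

TASK

Get the bench shaker ready to run: with a fingertip push the vial carrier along its rails, away from the shaker's control panel, until its feet drop into the notches and it sits down home in them. Then push the catch by its upright pin, round over the near edge of the carrier as far as it goes, so that the carrier cannot shake loose. Do not lift the carrier or the vials out, keep the vials standing in it, and leave the other things on the desk where they are.

Things in the scene. Friction and masses are not known exactly. Their poses are not given: they have to be found in the camera images.
- shaker: white bench shaker, fixed, 232 mm (x) by 190 mm (y), grey control panel on its -x side. Origin on the desk under its centre; x points from the panel to the back and is the way the carrier slides home; y left, z up. Its aluminium deck lies 66 mm above the desk and carries two rails, the carrier and, left of the rails, the catch
- deck (a point): middle of the deck's top, z = 66 mm, axes as the shaker's. Two steel rails along x at y = +-53 mm: ledges 8 mm high, x = -114 to +112 mm, each with notches 17 mm long, 6 mm deep, centred at x = -18 and +82 mm; guide walls outside them, 18 mm high, 62 to 67 mm from the middle. A safety stop 24 mm high closes the rails 16 mm beyond the seated carrier: one that overran the notches would end there
- home (a point): where the carrier's origin lies when it is seated: on the shaker at x = +32, y = 0, z = 68 mm, axes as the shaker's. Seated, the feet have 2.5 mm play each way in x and the carrier 2 mm in y
- carrier: loose vial carrier, 0.5 to 0.8 kg plus vials: aluminium board 128 (x) by 120 (y) by 7 mm on four black feet 7 mm high, 12 mm square, at x = +-50, y = +-53 mm. Origin at its centre, level with the feet's undersides; axes as the shaker's. Board's top at z = 14 mm. Starts riding on the ledges 45 to 75 mm short of home in x and 6 mm higher than home; it slides under a push of about 2 to 6 N, at 20 to 50 mm/s
- lip (a point): centre of the outer face of the upturned lip on the carrier's near edge, at x = -64, y = 0, z = 21 mm: the face to push, towards +x; flush with the board's edge. Lip 44 mm wide, 3 mm thick, top at z = 29 mm. At home all four feet drop 6 mm into the notches and stop there: the push meets sudden, hard resistance. Touching the lip at speed gives a short knock too. Friction at the fingertip may hold the near edge up until the finger draws back
- rack (a point): centre of the top of the carrier's white rack plate, at x = +19, y = 0, z = 42 mm on the carrier; plate 86 (x) by 96 (y) by 6 mm, with six holes for vials. Between lip and rack plate the board has a free strip, x = -61 to -24 mm. The vials' caps reach z = 72 mm
- catch (a joint): hinge of the catch, vertical axis, rad. 0: its bar points to the shaker's -x, beside the rail. Grows counter-clockwise seen from above, up to its stop at 1.57, where the bar points to the shaker's -y, across the carrier's free strip and 3.5 mm above the seated board. A carrier still riding on the ledges blocks it. Starts between -0.5 and 0.1, stays where it is left, takes about 1 N at the pin
- catch_pivot (a point): pivot of the catch, at the bar's underside: on the shaker at x = -14, y = +80, z = 85.5 mm; the bar is 14 mm wide, 4 mm thick and reaches 51 mm from here; the post under it is 18 mm thick
- catch_pin (a point): top centre of the catch's upright black pin, 10 mm thick, 44 mm from the pivot; the pin stands 34 mm above the bar, its top 123.5 mm above the desk. Push it sideways, round the pivot
- sample_1: screw-capped glass sample vial, 22 mm across, 58 mm tall, standing loose in one of the six holes of the carrier's rack plate; origin at the centre of its underside, z up
- sample_2: screw-capped glass sample vial, 22 mm across, 58 mm tall, standing loose in one of the six holes of the carrier's rack plate; origin at the centre of its underside, z up
- sample_3: screw-capped glass sample vial, 22 mm across, 58 mm tall, standing loose in one of the six holes of the carrier's rack plate; origin at the centre of its underside, z up
- sample_4: screw-capped glass sample vial, 22 mm across, 58 mm tall, standing loose in one of the six holes of the carrier's rack plate; origin at the centre of its underside, z up
- beaker: 50 ml glass beaker, 52 mm across, 64 mm tall, on the desk left of the shaker; bystander; origin at its foot
- spare_vial: sample vial, 22 mm across, 58 mm tall, standing on the desk left of the shaker; bystander; origin at its foot
- stopper: rubber stopper, 27 mm across, 24 mm tall, on the desk left of the shaker; bystander; origin at its foot
- calc: pocket calculator, 132 by 74 by 14 mm, on the desk beside the keyboard; bystander; origin under its middle
- bench_timer: bench timer, 65 by 65 by 19 mm, on the desk in front of the shaker; bystander; origin under its middle

How it is judged (in metres and radians):
On the way:
1. the carrier has dropped into the notches while the catch is still clear of it (z of carrier in the frame of home between -0.002 and 0.0025 m and x of carrier in the frame of home between -0.005 and 0.005 m and y of carrier in the frame of home between -0.005 and 0.005 m and angle between the x axis of carrier and the x axis of home, either way round below 0.06 rad and angle between carrier's own z axis and vertical below 0.03 rad and value of joint catch below 0.6 rad), for 0.2 s.
At the end, for the whole second after the job is handed in: The carrier sits in the notches: origin within 5 mm of home in x and y and less than 2.5 mm above it, level within 0.03 rad, at rest. The catch is at 1.4 rad or more. All four vials stand on the board, within 0.2 rad of upright. No bystander has moved 30 mm (z of carrier in the frame of home between -0.002 and 0.0025 m and x of carrier in the frame of home between -0.005 and 0.005 m and y of carrier in the frame of home between -0.005 and 0.005 m and angle between the x axis of carrier and the x axis of home, either way round below 0.06 rad and angle between carrier's own z axis and vertical below 0.03 rad and z of sample_1 in the frame of carrier between 0.01 and 0.018 m and angle between each of sample_1, sample_2, sample_3, sample_4's own z axis and vertical below 0.2 rad and z of sample_2 in the frame of carrier between 0.01 and 0.018 m and z of sample_3 in the frame of carrier between 0.01 and 0.018 m and z of sample_4 in the frame of carrier between 0.01 and 0.018 m and value of joint catch above 1.4 rad and linear speed of carrier below 0.01 m/s and distance of each of beaker, spare_vial, stopper, bench_timer, calc from where it was at the start of the episode below 0.03 m); the robot touches nothing.
It fails at once if the carrier is lifted or tipped off its rails (z of carrier in the frame of home above 0.016 m or angle between carrier's own z axis and vertical above 0.17 rad).
It fails at once if a vial is lifted out of its hole or tipped (z of any of sample_1, sample_2, sample_3, sample_4 in the frame of carrier above 0.028 m or angle between any of sample_1, sample_2, sample_3, sample_4's own z axis and vertical above 0.6 rad).
It fails at once if a bystander is moved by 30 mm or more (distance of any of beaker, spare_vial, stopper, bench_timer, calc from where it was at the start of the episode above 0.03 m).
It also fails if it takes over 51 s, if anything falls off the work surface, if the arm or the gripper's body presses on something with over 40 N, if the wrist force passes 120 N, or if a joint passes its speed limit or range.

ROBOT

A 6-joint arm with a two-finger parallel gripper is mounted at the origin on a cart in front of the work surface, level with it; the furniture and walls round the work are solid. World frame = base frame: x ahead of the robot, y to its left, z up, the work surface at z = 0. Lengths are in mm, angles in rad, forces in N, time in s.
With the tool pointing down it reaches from about 350 to 875 mm from the base axis. Payload 4.2 kg.
Tool frame: the origin (TCP) lies midway between the tips of the shut fingers; the grasp point (between the pads) lies 19 mm behind it (arm.tcp_to_grasp is the distance from the TCP to the grasp point, in mm); z points along the fingers, y is the line along which they close (so a half turn about z gives the same grasp; the last joint's range is limited). The gripper opens to 85 mm and grips with 20 to 120 N. Pads are 22 mm wide; open, the fingers measure 114 mm over their backs; the gripper's body (76 mm by 85 mm) begins 54 mm behind the grasp point. The pads swing forward as they close: fully open they stand 13 mm farther back than shut.
Start: joints at [1.457, 0.385, 0.008, 0, -1.194, -0.259], TCP at [227.607, 582.06, 231.312] pointing down, gripper open.
Joint ranges: [-3.14, 3.14], [-1.21, 2.06], [-1.07, 1.41], [-3.16, 2.05], [-2.99, -0.16], [-3.1, 3.1]. Speed limits (rad/s): [2.79, 2.79, 3.14, 3.14, 3.14, 3.14].

INTERFACE

Orientations are given as a unit quaternion [x, y, z, w].
In Python, from bench import arm, imaging, job, models gives the robot as it stands.
- The arm moves only by the tool arm_command, never from a script. Its argument "rows" is a list of rows, each an object with "grip": the opening, from 0 (shut) to 1 (fully open); "linear": the shift along the tool's x, y, z in mm, a list of three; "rot": the turn, a rotation vector about the tool's x, y, z in rad, a list of three. In form: [{"grip": grip, "linear": [tx, ty, tz], "rot": [rx, ry, rz]}, ...]. A call has 1 to 10 rows; each row is the pose to reach, as a shift and turn from the pose commanded when the call began, along the tool's axes at that moment; what a row does not reach only later rows make up. A row lasts 1/8 s, in which the tool goes at most 62.5 mm and 10.7 degrees, less where a joint would pass 70% of its speed; a pose out of reach is approached as far as the arm can. A call with a gripper value outside its range is refused whole. The fingers move at their own pace and stop on an object; the grip force is fixed at half the most. Time passes only in rows, so rows that repeat a pose let the fingers close. It gives the time, the measured TCP pose, the force, the opening and the grip force at its end, in the units of the state.
- arm.read_state(): the state, without advancing time (a new reading comes with each control period).
- imaging.get_image(name): name is "scene" or "side" or "wrist"; returns a dict with "frame" (384x512x3 uint8, red, green, blue), "fx", "fy", "cx", "cy" (pixels), "k1" (the pictures are not rectified: a ray, as slopes to the right and down, at radius r is drawn at 1 + k1 r^2 times it, then the intrinsics apply), "extrinsics" (4x4, takes a point from world to camera coordinates); the wrist camera has in their place "T_tool_cam" (4x4, takes a point from camera to tool coordinates, whose origin is the TCP and whose axes are the flange's). Camera axes: x right, y down, z forward; pixel columns grow to the right and rows downward; lengths in mm; the calibration is good to about 2 mm. A picture is of the moment at which its call begins: read the wrist's pose just before it. There is no depth.
- job.job_done(): hands the job in; it is judged then, once.
Trained networks look in a picture, given as the dict that the camera call returned (one of the last four; its "shot" number tells which), for a name from the list of things; names that differ only in an ending like _2 or _b are one class to them, and where a whole thing is asked for, a point or a joint stands for the part that bears it (a point fixed in the world has none). Each returns a list of dicts, best first, with "score" (0 to 1); they miss things now and then, are a little off and sometimes report something else, mostly with a low value. They report only what shows in the picture. A call takes as long as a camera call.
- models.spot_in(picture, query): "rect" ([left, top, right, bottom] in pixels, round what is visible of it).
- models.tip_of(picture, query): "pixel" ([column, row] in pixels: a listed point, or the origin of a listed thing).
The state is a dict: "clock": time; "joints": joint angles; "joint_vel": joint speeds; "joint_efforts": joint torques, N m; "position": TCP position; "ee_rot": TCP orientation; "contact_force": force on the tool from outside, world axes, zero at the start; "wrist_torque": the same for the moment, N m; "gripper_width": finger opening in mm; "grasp_force": force on a finger pad.
Only numpy, scipy, OpenCV 4.12 (cv2) and the standard library are available. Lean on these libraries where they do the work, as an engineer would, in place of code of your own. Each camera call takes 0.05 s, during which the arm holds its last target. There are 200 camera calls.

## Working session

There is one attempt and no reset: what is moved stays moved. The work goes in short steps, Python scripts to look and compute and a tool call to move; the robot and the scene stay as the last step left them, time stands still between calls to the robot, and variables do not carry over. Pictures are saved under pics/ and viewed, at most 10 in all, crops included, and the job is handed in when it is done.

Besides the shell and the picture viewer there is one more tool, called after ">>>" as a command line: name --argument value ..., lists and objects as JSON in quotes. arm_command: Moves the arm, as the interface text tells. Its arguments: {"type":"object","properties":{"rows":{"type":"array"}},"required":["rows"]}

```bash
mkdir -p pics; cat > h.py <<'E'
import numpy as np, cv2
from scipy.spatial.transform import Rotation as R
from bench import arm, imaging, job, models
def ray(p,px,T=None):
    r=np.array([(px[0]-p["cx"])/p["fx"],(px[1]-p["cy"])/p["fy"]]); u=r.copy()
    for _ in range(20): u=r/(1+p["k1"]*(u@u))
    d=np.array([u[0],u[1],1.])
    if T is None: T=np.linalg.inv(np.array(p["extrinsics"]))
    return T[:3,3],T[:3,:3]@d
def wristT(p,s):
    M=np.eye(4);M[:3,:3]=R.from_quat(s["ee_rot"]).as_matrix();M[:3,3]=s["position"];return M@np.array(p["T_tool_cam"])
def atz(o,d,z): return o+d*(z-o[2])/d[2]
def tri(rs):
    A=0;b=0
    for o,d in rs:
        d=d/np.linalg.norm(d);P=np.eye(3)-np.outer(d,d);A=A+P;b=b+P@o
    return np.linalg.solve(A,b)
def save(p,n): cv2.imwrite("pics/"+n,p["frame"][:,:,::-1])
E
cat > a.py <<'E'
from h import *
s=arm.read_state();print(s)
for c in ["scene","side","wrist"]:
    p=imaging.get_image(c);save(p,c+"1.png")
    T=wristT(p,s) if c=="wrist" else None
    if T is None: print(c,np.linalg.inv(np.array(p["extrinsics"]))[:3,3])
    for q,z in [("deck",66),("home",68),("lip",95),("rack",116),("catch_pin",123.5),("catch_pivot",85.5),("shaker",0),("carrier",74)]:
        for t in models.tip_of(p,q)[:2]:
            o,d=ray(p,t["pixel"],T); print(c,q,round(t["score"],2),np.round(t["pixel"]),np.round(atz(o,d,z),1))
E
python3 a.py; python3 -c "
import cv2,numpy as np
cv2.imwrite('pics/m.png',cv2.resize(np.vstack([cv2.imread('pics/scene1.png'),cv2.imread('pics/side1.png')]),(450,600)))"
```

```text
{'clock': 0.0, 'joints': array([ 1.45658758e+00,  3.85563124e-01,  6.59726825e-03, -5.25754441e-04,
       -1.19398940e+00, -2.58568156e-01]), 'joint_vel': array([-0.00064804, -0.000956  , -0.00015285, -0.00040564, -0.00101834,
       -0.0006312 ]), 'joint_efforts': array([-1.26577597e-03, -3.92292273e+01,  1.88402456e+01,  4.18652058e+00,
       -4.70797313e-03, -1.28385878e-06]), 'position': array([227.40629302, 581.51977768, 230.202473  ]), 'ee_rot': array([ 9.82661322e-01, -1.85406313e-01, -1.65846514e-04,  1.09427173e-03]), 'contact_force': array([-0.27150158,  0.44817822,  0.33370274]), 'wrist_torque': array([-0.03768178,  0.00580058,  0.00645318]), 'grasp_force': 0.0, 'gripper_width': 85.716693114313}
scene [ 162.31391492 -919.83836652  553.95053014]
scene deck 0.65 [297. 230.] [ 609.5 -233.3   66. ]
scene home 0.96 [307. 227.] [ 632.5 -235.    68. ]
scene lip 0.82 [252. 232.] [ 505.1 -243.4   95. ]
scene lip 0.72 [293. 255.] [ 531.6 -343.3   95. ]
scene rack 0.84 [287. 210.] [ 586.3 -230.9  116. ]
scene catch_pin 0.55 [253. 195.] [ 551.7 -155.7  123.5]
scene shaker 0.96 [294. 256.] [ 609.4 -226.8    0. ]
scene carrier 0.91 [278. 233.] [ 564.  -236.4   74. ]
side [324.37394976 592.08086158 560.42468262]
side deck 0.69 [236. 179.] [ 608.2 -244.1   66. ]
side home 0.78 [223. 181.] [ 635.  -225.1   68. ]
side lip 0.79 [278. 177.] [ 501.  -228.4   95. ]
side rack 0.94 [245. 166.] [ 576.3 -221.2  116. ]
side catch_pin 0.55 [243. 179.] [ 561.2 -150.6  123.5]
side catch_pivot 0.66 [233. 194.] [ 584.8 -148.1   85.5]
side shaker 0.86 [235. 202.] [ 612.8 -242.9    0. ]
side carrier 0.75 [250. 181.] [ 568.9 -229.9   74. ]
side carrier 0.17 [213. 237.] [578.   -3.2  74. ]
```

View pics/scene1.png

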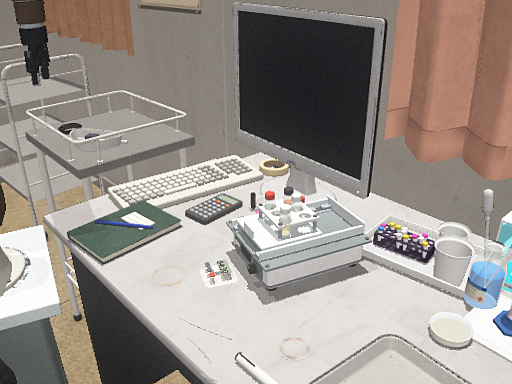

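View pics/side1.png

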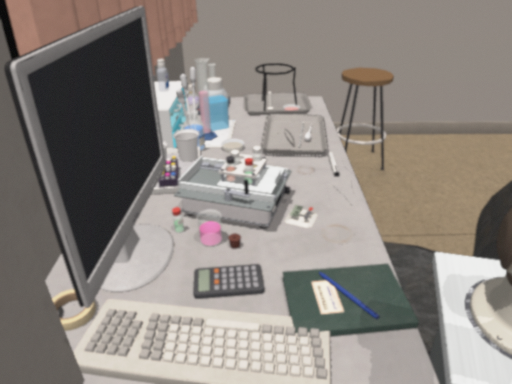

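View pics/wrist1.png

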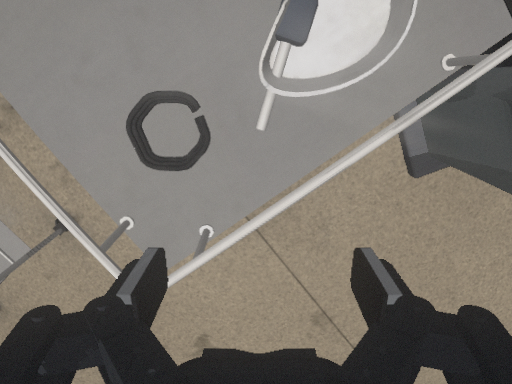

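```bash
cat > b.py <<'E'
from h import *
S=imaging.get_image("scene");D=imaging.get_image("side");W=imaging.get_image("wrist")
print(np.round(W["T_tool_cam"],2),W["fx"])
for n,a,b in [("mon bot -y",(370,190),(165,185)),("mon bot +y",(240,143),(85,370)),("top -y",(385,18),(143,10))]:
    print(n,np.round(tri([ray(S,a),ray(D,b)])))
print(np.round(atz(*ray(D,(165,245)),0)))
for q in ["catch_pin","lip","rack","home","deck","shaker","carrier"]:
    a=models.tip_of(S,q);b=models.tip_of(D,q)
    if a and b: print(q,np.round(tri([ray(S,a[0]["pixel"]),ray(D,b[0]["pixel"])])))
E
python3 b.py
```

```text
[[  -0.     -0.95   -0.31   80.84]
 [   1.     -0.     -0.      1.42]
 [   0.     -0.31    0.95 -141.97]
 [   0.      0.      0.      1.  ]] 324.34397485586567
mon bot -y [ 796. -203.   74.]
mon bot +y [707. 287.  40.]
top -y [ 787. -226.  457.]
[709. -43.   0.]
catch_pin [ 552. -154.  120.]
lip [ 504. -237.   94.]
rack [ 586. -234.  115.]
home [ 603. -206.   64.]
deck [ 608. -238.   64.]
shaker [ 604. -233.    1.]
carrier [ 566. -225.   76.]
```

>>> arm_command --rows '[{"grip": 0, "linear": [40, 43, -50], "rot": [0, 0, 0.1]}, {"grip": 0, "linear": [80, 85, -70], "rot": [0, 0, 0.2]}, {"grip": 0, "linear": [115, 123, -70], "rot": [0, 0, 0.3]}, {"grip": 0, "linear": [155, 165, -70], "rot": [0, 0, 0.42]}, {"grip": 0, "linear": [195, 208, -70], "rot": [0, 0, 0.54]}, {"grip": 0, "linear": [235, 251, -70], "rot": [0, 0, 0.66]}, {"grip": 0, "linear": [275, 293, -70], "rot": [0, 0, 0.78]}, {"grip": 0, "linear": [315, 336, -70], "rot": [0, 0, 0.9]}, {"grip": 0, "linear": [355, 379, -70], "rot": [0, 0, 1.05]}, {"grip": 0, "linear": [395, 421, -70], "rot": [0, 0, 1.2]}]'

```text
clock: 3.45
position: [442.5, 44.3, 301.9]
ee_rot: [-0.705, 0.709, -0.0, 0.001]
contact_force: [2.4, 0.5, -0.2]
gripper_width: -0.1
grasp_force: 0.0
```

```bash
cat > go.py <<'E'
import sys;from h import *
s=arm.read_state();M=R.from_quat(s["ee_rot"]);t=np.array(list(map(float,sys.argv[1:4])))
print(round(s["clock"],2),np.round(s["position"],1),"F",np.round(s["contact_force"],1),"yaw",M.as_euler("zyx")[0].round(3),"w",round(s["gripper_width"],1))
print("lin",np.round(M.inv().apply(t-s["position"]),1))
E
python3 go.py 540 -200 300
```

```text
3.45 [442.5  44.3 301.9] F [ 2.4  0.5 -0.2] yaw 1.577 w -0.1
lin [243.6 -99.1   1.8]
```

>>> arm_command --rows '[{"grip": 0, "linear": [50, -20, 0], "rot": [0, 0, 0]}, {"grip": 0, "linear": [100, -40, 0], "rot": [0, 0, 0]}, {"grip": 0, "linear": [150, -61, 0], "rot": [0, 0, 0]}, {"grip": 0, "linear": [200, -81, 0], "rot": [0, 0, 0]}, {"grip": 0, "linear": [244, -99, 0], "rot": [0, 0, 0]}, {"grip": 0, "linear": [244, -99, 0], "rot": [0, 0, 0]}, {"grip": 0, "linear": [244, -99, 0], "rot": [0, 0, 0]}]'

```text
clock: 4.32
position: [540.4, -198.0, 301.1]
ee_rot: [-0.706, 0.708, 0.0, -0.0]
contact_force: [-0.8, -0.5, -0.5]
gripper_width: 0.0
grasp_force: 0.0
```

```bash
cat > look.py <<'E'
import sys;from h import *
s=arm.read_state();p=imaging.get_image("wrist");save(p,sys.argv[1]);T=wristT(p,s);dz=float(sys.argv[2])
print(round(s["clock"],2),np.round(s["position"],1),"F",np.round(s["contact_force"],1))
for q,z in [("deck",66),("home",68),("lip",89+dz),("rack",110+dz),("catch_pin",123.5),("catch_pivot",85.5),("shaker",0),("carrier",68+dz)]:
    for t in models.tip_of(p,q)[:2]:
        o,d=ray(p,t["pixel"],T); print(q,round(t["score"],2),np.round(t["pixel"]),np.round(atz(o,d,z),1))
E
python3 look.py w2.png 6
```

```text
4.33 [ 540.4 -198.   301.1] F [-0.8 -0.5 -0.5]
home 0.9 [170. 121.] [ 642.5 -237.6   68. ]
lip 0.85 [292. 124.] [ 504.9 -236.6   95. ]
lip 0.57 [331. 131.] [ 463.7 -229.5   95. ]
rack 0.62 [212. 128.] [ 588.1 -235.7  116. ]
rack 0.28 [208. 190.] [ 594.9 -169.6  116. ]
catch_pin 0.87 [248. 209.] [ 552.1 -151.   123.5]
catch_pivot 0.57 [210. 192.] [ 598.1 -157.9   85.5]
carrier 0.68 [238. 125.] [ 564.7 -233.2   74. ]
```

View pics/w2.png

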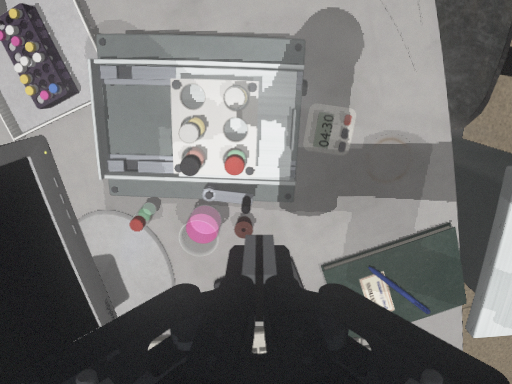

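```bash
python3 - <<'E'
from h import *
s=arm.read_state();p=imaging.get_image("wrist");T=wristT(p,s);print(p["k1"])
for px,z in [((95,63),84),((303,67),84),((107,179),84),((296,184),84),((299,108),103),((297,152),103),((104,36),66),((306,38),66),((113,199),66),((295,202),66)]:
    print(px,np.round(atz(*ray(p,px,T),z),1))
i=cv2.resize(p["frame"][20:220,80:320,::-1],(720,600),interpolation=cv2.INTER_CUBIC);cv2.imwrite("pics/c3.png",i)
E
```

```text
-0.08463573506027056
(95, 63) [ 716.7 -302.2   84. ]
(303, 67) [ 494.8 -295.    84. ]
(107, 179) [ 720.4 -172.5   84. ]
(296, 184) [ 498.2 -165.9   84. ]
(299, 108) [ 500.  -253.8  103. ]
(297, 152) [ 500.6 -207.7  103. ]
(104, 36) [ 711.8 -331.6   66. ]
(306, 38) [ 490.1 -326.1   66. ]
(113, 199) [ 725.5 -140.8   66. ]
(295, 202) [ 496.5 -136.8   66. ]
```

View pics/c3.png

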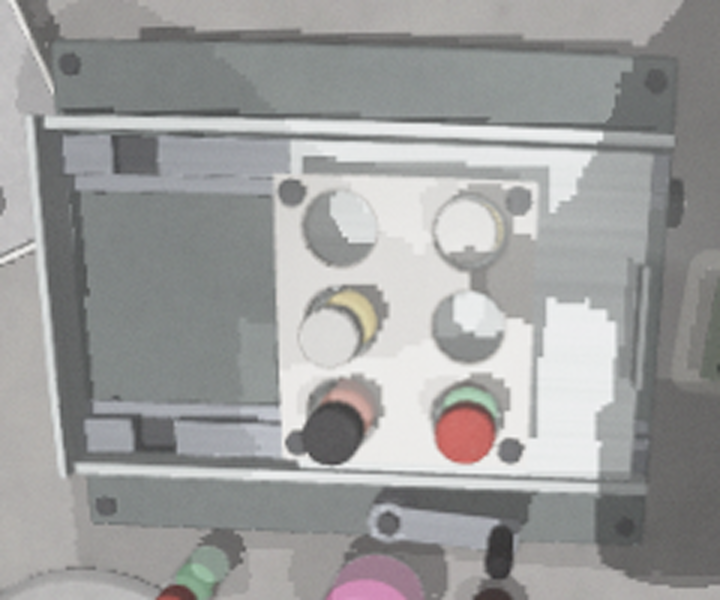

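>>> arm_command --rows '[{"grip": 0, "linear": [18, 48, 20], "rot": [0, 0, 0.025]}, {"grip": 0, "linear": [32, 88, 50], "rot": [0, 0, 0.025]}, {"grip": 0, "linear": [32, 88, 100], "rot": [0, 0, 0.025]}, {"grip": 0, "linear": [32, 88, 150], "rot": [0, 0, 0.025]}, {"grip": 0, "linear": [32, 88, 190], "rot": [0, 0, 0.025]}, {"grip": 0, "linear": [32, 88, 211], "rot": [0, 0, 0.025]}, {"grip": 0, "linear": [32, 88, 211], "rot": [0, 0, 0.025]}, {"grip": 0, "linear": [32, 88, 211], "rot": [0, 0, 0.025]}]'

```text
clock: 5.82
position: [453.5, -230.1, 91.4]
ee_rot: [-0.698, 0.716, -0.001, 0.0]
contact_force: [0.2, -0.1, -0.7]
gripper_width: 0.3
grasp_force: 0.0
```

```bash
python3 look.py w4.png 6
```

```text
5.83 [ 453.5 -230.1   91.4] F [ 0.2 -0.1 -0.7]
lip 0.64 [155. 255.] [ 504.9 -232.8   95. ]
rack 0.17 [ 62. 296.] [ 542.9 -223.9  116. ]
carrier 0.73 [ 59. 235.] [ 567.1 -234.2   74. ]
```

View pics/w4.png

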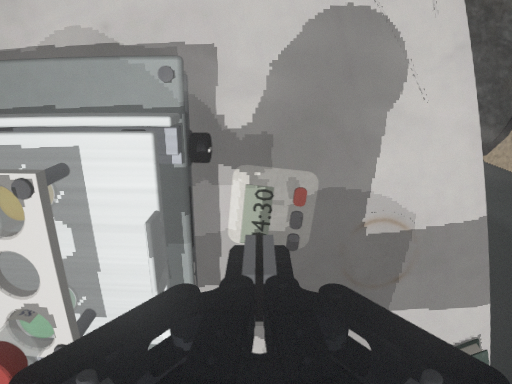

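>>> arm_command --rows '[{"grip": 0, "linear": [0, -12, 2], "rot": [0, 0, 0]}, {"grip": 0, "linear": [0, -24, 2], "rot": [0, 0, 0]}, {"grip": 0, "linear": [0, -30, 2], "rot": [0, 0, 0]}, {"grip": 0, "linear": [0, -33, 2], "rot": [0, 0, 0]}, {"grip": 0, "linear": [0, -36, 2], "rot": [0, 0, 0]}, {"grip": 0, "linear": [0, -39, 2], "rot": [0, 0, 0]}, {"grip": 0, "linear": [0, -42, 2], "rot": [0, 0, 0]}, {"grip": 0, "linear": [0, -46, 2], "rot": [0, 0, 0]}, {"grip": 0, "linear": [0, -50, 2], "rot": [0, 0, 0]}]'

```text
clock: 7.4
position: [498.8, -231.2, 88.1]
ee_rot: [-0.697, 0.717, 0.003, -0.002]
contact_force: [-7.4, -0.6, 5.1]
gripper_width: 0.2
grasp_force: 3.9
```

>>> arm_command --rows '[{"grip": 0, "linear": [0, -4, 0], "rot": [0, 0, 0]}, {"grip": 0, "linear": [0, -8, 0], "rot": [0, 0, 0]}, {"grip": 0, "linear": [0, -12, 0], "rot": [0, 0, 0]}, {"grip": 0, "linear": [0, -16, 0], "rot": [0, 0, 0]}, {"grip": 0, "linear": [0, -20, 0], "rot": [0, 0, 0]}, {"grip": 0, "linear": [0, -24, 0], "rot": [0, 0, 0]}, {"grip": 0, "linear": [0, -28, 0], "rot": [0, 0, 0]}, {"grip": 0, "linear": [0, -32, 0], "rot": [0, 0, 0]}]'

```text
clock: 8.4
position: [530.9, -232.1, 88.1]
ee_rot: [-0.697, 0.717, 0.003, -0.002]
contact_force: [-7.9, -0.7, 6.1]
gripper_width: 0.2
grasp_force: 3.8
```

```bash
python3 look.py w5.png 6
```

```text
8.4 [ 530.9 -232.1   88.1] F [-7.9 -0.7  6.1]
lip 0.67 [228. 260.] [ 546.2 -233.8   95. ]
rack 0.88 [ 38. 284.] [ 627.3 -235.5  116. ]
catch_pin 0.7 [374. 210.] [ 489.4 -269.2  123.5]
catch_pin 0.57 [121. 301.] [ 587.1 -232.7  123.5]
carrier 0.96 [117. 237.] [ 608.  -236.5   74. ]
```

View pics/w5.png

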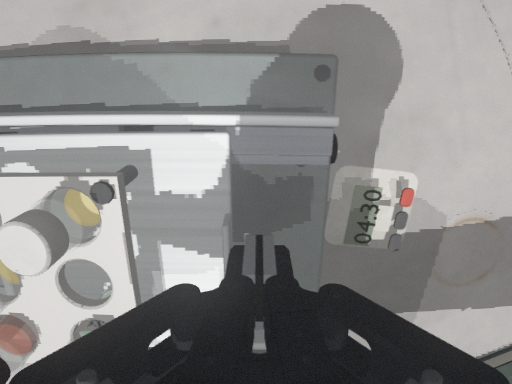

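>>> arm_command --rows '[{"grip": 0, "linear": [0, -4, 0], "rot": [0, 0, 0]}, {"grip": 0, "linear": [0, -8, 0], "rot": [0, 0, 0]}, {"grip": 0, "linear": [0, -12, 0], "rot": [0, 0, 0]}, {"grip": 0, "linear": [0, -15, 0], "rot": [0, 0, 0]}, {"grip": 0, "linear": [0, -18, 0], "rot": [0, 0, 0]}, {"grip": 0, "linear": [0, -21, 0], "rot": [0, 0, 0]}]'

```text
clock: 9.6
position: [551.7, -232.7, 88.1]
ee_rot: [-0.697, 0.717, 0.003, -0.003]
contact_force: [-7.0, -0.8, 6.0]
gripper_width: -0.3
grasp_force: 3.9
```

>>> arm_command --rows '[{"grip": 0, "linear": [0, -3, 0], "rot": [0, 0, 0]}, {"grip": 0, "linear": [0, -6, 0], "rot": [0, 0, 0]}]'

```text
clock: 9.85
position: [557.7, -233.0, 88.1]
ee_rot: [-0.697, 0.717, 0.003, -0.003]
contact_force: [-7.6, 0.2, 3.9]
gripper_width: 0.2
grasp_force: 4.0
```

>>> arm_command --rows '[{"grip": 0, "linear": [0, -2.5, 0], "rot": [0, 0, 0]}]'

```text
clock: 9.98
position: [560.1, -233.1, 88.0]
ee_rot: [-0.697, 0.717, 0.003, -0.003]
contact_force: [-8.3, -0.2, 3.4]
gripper_width: -0.3
grasp_force: 4.0
```

>>> arm_command --rows '[{"grip": 0, "linear": [0, -2.5, 0], "rot": [0, 0, 0]}]'

```text
clock: 10.1
position: [564.9, -233.1, 87.9]
ee_rot: [-0.697, 0.717, 0.001, -0.001]
contact_force: [-3.1, 0.3, 0.8]
gripper_width: -0.0
grasp_force: 2.1
```

>>> arm_command --rows '[{"grip": 0, "linear": [0, -2, 0], "rot": [0, 0, 0]}]'

```text
clock: 10.22
position: [566.8, -233.0, 87.8]
ee_rot: [-0.697, 0.717, 0.002, -0.001]
contact_force: [-4.7, -0.4, 1.8]
gripper_width: -0.3
grasp_force: 2.5
```

```bash
python3 look.py w6.png 0
```

```text
10.22 [ 566.8 -233.    87.8] F [-4.7 -0.4  1.8]
lip 0.76 [233. 256.] [ 580.4 -233.    89. ]
rack 0.67 [ 49. 273.] [ 661.  -237.7  110. ]
catch_pivot 0.44 [232. 257.] [ 581.2 -230.9   85.5]
carrier 0.56 [126. 235.] [ 642. -236.   68.]
carrier 0.3 [126. 296.] [ 648.9 -194.8   68. ]
```

View pics/w6.png

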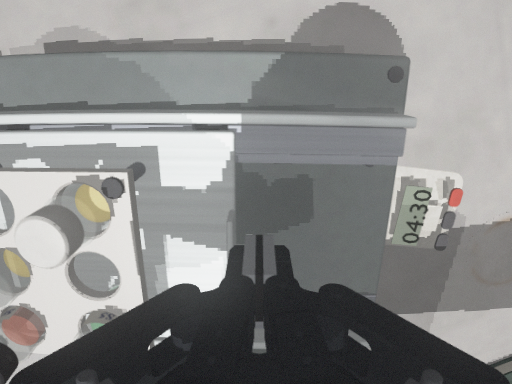

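>>> arm_command --rows '[{"grip": 0, "linear": [0, -1.5, 0], "rot": [0, 0, 0]}]'

```text
clock: 10.8
position: [567.6, -233.0, 87.7]
ee_rot: [-0.697, 0.717, 0.002, -0.002]
contact_force: [-9.9, 0.2, 3.1]
gripper_width: 0.2
grasp_force: 4.9
```

>>> arm_command --rows '[{"grip": 0, "linear": [0, -1.5, 0], "rot": [0, 0, 0]}]'

```text
clock: 10.92
position: [567.7, -233.0, 87.7]
ee_rot: [-0.697, 0.717, 0.004, -0.003]
contact_force: [-12.1, -0.2, 5.1]
gripper_width: 0.2
grasp_force: 6.6
```

>>> arm_command --rows '[{"grip": 0, "linear": [0, 6, 0], "rot": [0, 0, 0]}, {"grip": 0, "linear": [0, 20, 0], "rot": [0, 0, 0]}, {"grip": 0, "linear": [0, 35, -30], "rot": [0, 0, 0]}, {"grip": 0, "linear": [0, 35, -80], "rot": [0, 0, 0]}, {"grip": 0, "linear": [-20, 35, -130], "rot": [0, 0, 0]}, {"grip": 0, "linear": [-34, 30, -180], "rot": [0, 0, 0]}, {"grip": 0, "linear": [-34, 30, -212], "rot": [0, 0, 0]}, {"grip": 0, "linear": [-34, 30, -212], "rot": [0, 0, 0]}, {"grip": 0, "linear": [-34, 30, -212], "rot": [0, 0, 0]}]'

```text
clock: 12.05
position: [542.2, -198.0, 299.7]
ee_rot: [-0.698, 0.717, 0.0, 0.0]
contact_force: [-0.6, -0.3, -0.6]
gripper_width: -0.1
grasp_force: 0.0
```

```bash
python3 look.py w7.png 0; python3 - <<'E'
import cv2
cv2.imwrite("pics/c7.png",cv2.resize(cv2.imread("pics/w7.png")[20:220,80:320],(720,600),interpolation=cv2.INTER_CUBIC))
E
```

```text
12.05 [ 542.2 -198.   299.7] F [-0.6 -0.3 -0.6]
deck 0.36 [142. 128.] [ 678. -233.   66.]
home 0.53 [141. 130.] [ 678.8 -231.8   68. ]
lip 0.96 [221. 126.] [ 582.6 -234.9   89. ]
rack 0.57 [142. 129.] [ 662.5 -237.8  110. ]
catch_pin 0.92 [247. 210.] [ 556.3 -150.4  123.5]
catch_pivot 0.68 [213. 194.] [ 597.8 -156.1   85.5]
catch_pivot 0.62 [248. 210.] [ 557.1 -135.9   85.5]
carrier 0.88 [168. 125.] [ 646.3 -235.3   68. ]
```

View pics/c7.png

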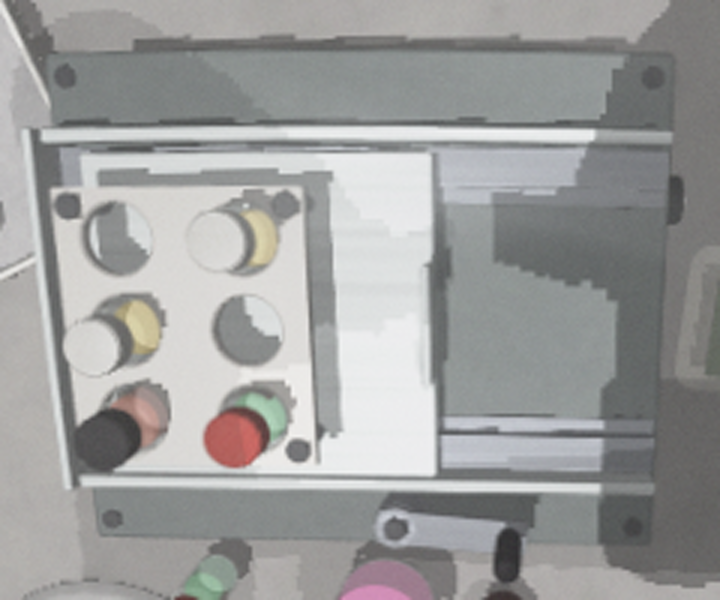

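>>> arm_command --rows '[{"grip": 0, "linear": [-38, -5, 20], "rot": [0, 0, 0]}, {"grip": 0, "linear": [-76, -11, 50], "rot": [0, 0, 0]}, {"grip": 0, "linear": [-76, -11, 100], "rot": [0, 0, 0]}, {"grip": 0, "linear": [-76, -11, 150], "rot": [0, 0, 0]}, {"grip": 0, "linear": [-76, -11, 180], "rot": [0, 0, 0]}, {"grip": 0, "linear": [-76, -11, 196], "rot": [0, 0, 0]}, {"grip": 0, "linear": [-76, -11, 196], "rot": [0, 0, 0]}, {"grip": 0, "linear": [-76, -11, 196], "rot": [0, 0, 0]}]'

```text
clock: 13.5
position: [556.7, -122.7, 105.8]
ee_rot: [-0.698, 0.716, -0.001, 0.001]
contact_force: [-0.1, 0.4, 0.5]
gripper_width: -0.2
grasp_force: 0.0
```

```bash
python3 look.py w8.png 0; python3 - <<'E'
from h import *
for c in ["scene","side"]:
    p=imaging.get_image(c)
    for t in models.tip_of(p,"catch_pin")[:1]: print(c,t["score"],atz(*ray(p,t["pixel"]),123.5))
E
```

```text
13.5 [ 556.7 -122.7  105.8] F [-0.1  0.4  0.5]
lip 0.66 [200.  17.] [ 581.  -233.9   89. ]
catch_pin 0.94 [262. 215.] [ 555.3 -151.4  123.5]
catch_pivot 0.88 [177. 178.] [ 599.6 -157.7   85.5]
catch_pivot 0.35 [188. 230.] [ 596.4 -127.7   85.5]
carrier 0.58 [86. 26.] [ 645.  -236.7   68. ]
side 0.47 [553.01331188  65.9599622  123.5       ]
```

View pics/w8.png

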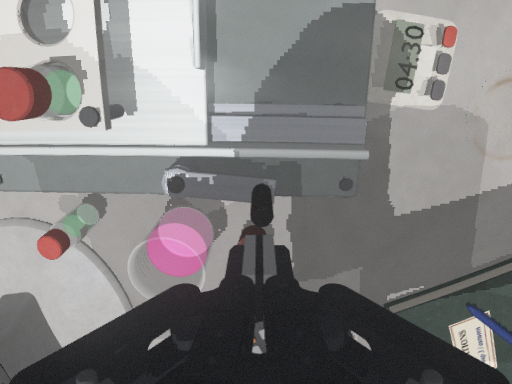

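>>> arm_command --rows '[{"grip": 0, "linear": [8, 0, 1], "rot": [0, 0, 0]}, {"grip": 0, "linear": [13, 0, 2], "rot": [0, 0, 0]}, {"grip": 0, "linear": [18, 2, 2], "rot": [0, 0, 0]}, {"grip": 0, "linear": [24, 3.5, 2], "rot": [0, 0, 0]}, {"grip": 0, "linear": [28, 4.5, 2], "rot": [0, 0, 0]}, {"grip": 0, "linear": [32, 5, 2], "rot": [0, 0, 0]}, {"grip": 0, "linear": [36, 5, 2], "rot": [0, 0, 0]}, {"grip": 0, "linear": [40, 5, 2], "rot": [0, 0, 0]}, {"grip": 0, "linear": [40, 5, 2], "rot": [0, 0, 0]}]'

```text
clock: 15.28
position: [549.1, -162.9, 102.2]
ee_rot: [-0.697, 0.717, 0.0, -0.0]
contact_force: [-0.1, -0.3, -0.3]
gripper_width: -0.3
grasp_force: 0.1
```

```bash
python3 look.py w9.png 0
```

```text
15.28 [ 549.1 -162.9  102.2] F [-0.1 -0.3 -0.3]
home 0.49 [187. 109.] [ 586.3 -231.9   68. ]
lip 0.63 [190. 108.] [ 580.1 -233.9   89. ]
catch_pin 0.97 [231. 248.] [ 561.3 -178.4  123.5]
catch_pivot 0.61 [170. 250.] [ 599.4 -157.1   85.5]
carrier 0.56 [ 84. 106.] [ 642.8 -236.1   68. ]
```

View pics/w9.png

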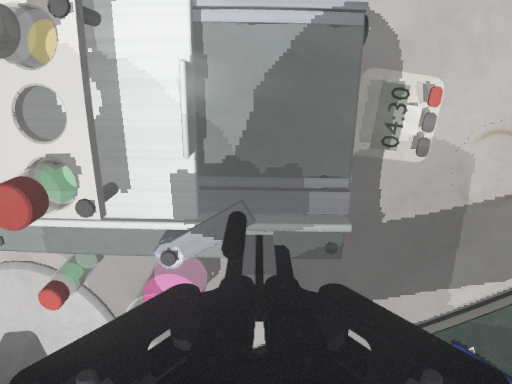

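>>> arm_command --rows '[{"grip": 0, "linear": [5, -1, 0], "rot": [0, 0, 0]}, {"grip": 0, "linear": [9.5, -2.5, 0], "rot": [0, 0, 0]}, {"grip": 0, "linear": [14, -5, 0], "rot": [0, 0, 0]}, {"grip": 0, "linear": [19, -8, 0], "rot": [0, 0, 0]}, {"grip": 0, "linear": [23, -11, 0], "rot": [0, 0, 0]}, {"grip": 0, "linear": [27, -15, 0], "rot": [0, 0, 0]}, {"grip": 0, "linear": [30, -19, 0], "rot": [0, 0, 0]}, {"grip": 0, "linear": [33, -23, 0], "rot": [0, 0, 0]}, {"grip": 0, "linear": [35, -27, 0], "rot": [0, 0, 0]}, {"grip": 0, "linear": [36, -30, 0], "rot": [0, 0, 0]}]'

```text
clock: 16.98
position: [578.3, -199.3, 102.2]
ee_rot: [-0.697, 0.717, 0.0, -0.0]
contact_force: [-4.1, 2.4, 2.0]
gripper_width: -0.1
grasp_force: 2.3
```

>>> arm_command --rows '[{"grip": 0, "linear": [0, -2, 0], "rot": [0, 0, 0]}, {"grip": 0, "linear": [0, -3, 0], "rot": [0, 0, 0]}]'

```text
clock: 17.23
position: [578.5, -199.2, 102.1]
ee_rot: [-0.697, 0.717, 0.003, -0.002]
contact_force: [-9.0, 1.2, 4.8]
gripper_width: 0.3
grasp_force: 4.2
```

```bash
python3 look.py w10.png 0
```

```text
17.23 [ 578.5 -199.2  102.1] F [-9.   1.2  4.8]
deck 0.71 [144. 168.] [ 643.5 -236.3   66. ]
lip 0.93 [255. 181.] [ 580.  -233.3   89. ]
rack 0.57 [ 71. 193.] [ 662.7 -236.9  110. ]
catch_pin 0.63 [214. 278.] [ 598.7 -200.5  123.5]
carrier 0.66 [142. 172.] [ 644.5 -234.4   68. ]
```

View pics/w10.png

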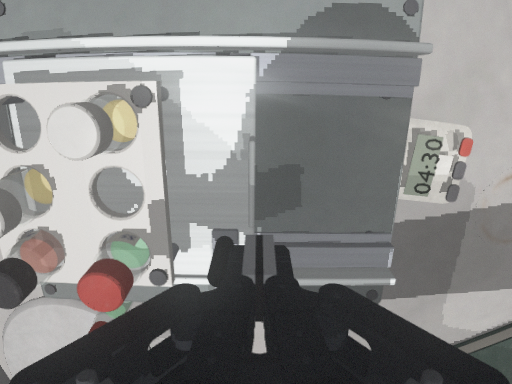

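>>> arm_command --rows '[{"grip": 0, "linear": [0, 6, 0], "rot": [0, 0, 0]}, {"grip": 0, "linear": [0, 20, 0], "rot": [0, 0, 0]}, {"grip": 0, "linear": [0, 30, -30], "rot": [0, 0, 0]}, {"grip": 0, "linear": [0, 35, -80], "rot": [0, 0, 0]}, {"grip": 0, "linear": [0, 35, -130], "rot": [0, 0, 0]}, {"grip": 0, "linear": [0, 35, -180], "rot": [0, 0, 0]}, {"grip": 0, "linear": [0, 35, -198], "rot": [0, 0, 0]}, {"grip": 0, "linear": [0, 35, -198], "rot": [0, 0, 0]}, {"grip": 0, "linear": [0, 35, -198], "rot": [0, 0, 0]}]'

```text
clock: 18.8
position: [545.7, -198.2, 298.8]
ee_rot: [-0.697, 0.717, 0.001, -0.0]
contact_force: [-0.3, 0.6, -1.0]
gripper_width: 0.1
grasp_force: 0.0
```

```bash
python3 look.py w11.png 0; python3 - <<'E'
from h import *
s=arm.read_state();p=imaging.get_image("wrist");T=wristT(p,s)
print([(np.round(t["rect"]),round(t["score"],2)) for t in models.spot_in(p,"sample_1")])
E
```

```text
18.8 [ 545.7 -198.2  298.8] F [-0.3  0.6 -1. ]
deck 0.51 [250. 224.] [ 560.1 -108.5   66. ]
lip 0.97 [225. 128.] [ 581.6 -232.8   89. ]
rack 0.81 [146. 129.] [ 661.1 -237.6  110. ]
catch_pin 0.65 [209. 168.] [ 596.8 -198.3  123.5]
catch_pin 0.53 [146. 132.] [ 655.7 -236.6  123.5]
catch_pivot 0.84 [212. 193.] [ 601.9 -157.8   85.5]
shaker 0.34 [134. 157.] [ 720.9 -186.1    0. ]
carrier 0.81 [171. 126.] [ 645.9 -235.4   68. ]
[(array([153., 150., 178., 177.]), 0.97), (array([106., 148., 139., 176.]), 0.85), (array([147.,  86., 176., 116.]), 0.81), (array([107., 122., 137., 146.]), 0.63)]
```

```bash
python3 -c "
from bench import job;print(job.job_done())"
```

```text
the job is handed in; nothing more can be done
None
```

I handed the job in with the carrier pushed home to a hard stop and the catch swung round to its stop. The catch bar passed over the carrier unblocked, and all four vials still showed in the rack. The hand-in gave no verdict. I viewed 12 pictures, two over the limit of 10.

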